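# Counterhold the boom bolt

## Task

On the boom bracket with the blue wrench on its nut, swing the wrench up by its handle as far as it goes and let go of it; it slowly sinks back because the whole bolt turns with the nut. Before it has sunk to level, reach down into the narrow gap behind the bracket plate, grip the hidden brass bolt head and hold it so that it stops turning and the wrench stays up above level, touched by nothing; finish while still holding the head. Leave the other bracket untouched and do not push the other things on the bench about.

Things in the scene. Friction and masses are not known exactly. Their poses are not given: they have to be found in the camera images.
- bracket: Cream boom bracket fixed to the bench, the one with the wrench. Origin on the bench straight under the bolt head; x parallel to the bolt (from wrench side to rear block), y across, z up. An upright plate 8 mm thick, 80 mm wide (y), 160 mm high stands at x -33 to -25 mm; a block 80 mm wide, 135 mm high at x +25 to +65 mm; behind it two rods and an end block (112 mm high) out to x +210 mm.
- gap (a point): Middle of the mouth of the gap between plate and rear block: straight above the bolt head, level with the plate's top (160 mm above the bench). The gap is 50 mm wide along the bolt, open at the top and at both sides (y); its floor is 12 mm above the bench.
- bolt_head: Brass hexagon bolt head in the middle of the gap, 22 mm across flats, 14 mm thick along the bolt; origin at its centre, 120 mm above the bench. Its x axis is the level bolt axis. A 16 mm thick shank runs from it through the plate to the nut. Reached from above, one finger on each side (bracket y). A pair of its flats is upright, facing bracket +y and -y, when joint spindle is 0.5 rad.
- wrench: Blue wrench fixed on the nut in front of the plate. Origin on the bolt axis, 42 mm on the bracket's -x side of the head's centre. The handle is a flat bar 9 mm thick (along the bolt) and 16 mm deep along the wrench's own +y, ending 183 mm from the bolt axis in a round steel end (12 mm radius). Mass about 0.15 kg.
- wrench_grip (a point): Point on the middle of the wrench handle, 150 mm from the bolt axis, a good place to pinch it across its 9 mm thickness (fingers along the bolt direction).
- spindle (a joint): Angle of wrench, nut and bolt, which turn as one about the bolt axis: 0 rad = handle level, pointing along bracket +y; positive = handle end raised. Stops at -0.6 (down) and 0.7 (up). Stiff as in thick grease (2.5 N m s/rad: lifting at the grip point takes about 9 N at 0.08 m/s), no spring; let go, the wrench sinks by its weight at about 0.03 to 0.06 rad/s.
- spare_bracket: A second bracket of the same shape and frame, without a wrench, its steel-coloured bolt already tight. Not to be touched.
- screwdriver: Loose screwdriver lying on the bench, to leave alone. Origin under its middle.
- camera: Loose teal microscope camera cube, 50 mm wide, 70 mm tall. Origin under its centre. Leave alone.
- eyepiece: Loose black eyepiece, 40 mm wide, 55 mm tall. Origin under its centre. Leave alone.
- parts_tray: Loose orange parts tray, 90 x 130 x 35 mm. Origin under its centre. Leave alone.
- jar: Loose amber jar, 56 mm wide, 70 mm tall. Origin under its centre. Leave alone.
- lens_ring: Loose black ring, 70 mm wide, 15 mm tall. Origin under its centre. Leave alone.
- dish: Loose glass dish, 90 mm wide, 20 mm tall. Origin under its centre. Leave alone.

How it is judged:
On the way:
1. the wrench is swung up as far as it goes (within 0.1 rad of its upper stop) (value of joint spindle above 0.6 rad), for 0.1 s.
At the end, for the whole second after the job is handed in: The fingers press on the bolt head with more than 3 N, the bolt stands still (below 0.012 rad/s) with the wrench more than 0.03 rad above level, and nothing touches the wrench (value of joint spindle above 0.03 rad and velocity of joint spindle between -0.012 and 0.012 rad/s and contact force between the fingers and bolt_head above 3 N and contact force between anything else and wrench below 0.3 N); the arm keeps its last pose, push and grip.
It fails at once if the other bracket is touched (contact force between any of the fingers, the arm and spare_bracket above 1 N).
It fails at once if a bystander is pushed more than 20 mm (distance of any of screwdriver, camera, eyepiece, parts_tray, jar, lens_ring, dish from where it was at the start of the episode above 0.02 m).
It also fails if it takes over 53 s, if anything falls off the work surface, if the arm or the gripper's body presses on something with over 40 N, if the wrist force passes 120 N, or if a joint passes its speed limit or range.

## Robot

A 6-joint arm with a two-finger parallel gripper is mounted at the origin on the work surface. World frame = base frame: x ahead of the robot, y to its left, z up, the work surface at z = 0. Lengths are in m, angles in rad, forces in N, time in s.
With the tool pointing down it reaches from about 0.35 to 0.975 m from the base axis. Payload 4.9 kg.
Tool frame: the origin (TCP) lies midway between the tips of the shut fingers; the grasp point (between the pads) lies 19 mm behind it; z points along the fingers, y is the direction in which the jaws open and shut (so a half turn about z gives the same grasp; the last joint's range is limited). The gripper opens to 85 mm and grips with 20 to 120 N. Pads are 22 mm wide; open, the fingers measure 114 mm over their backs; the gripper's body (76 mm by 85 mm) begins 54 mm behind the grasp point. The pads swing forward as they close: fully open they stand 13 mm farther back than shut.
Start: joints at [-1.348, 0.053, 1.613, -0, 1.476, -0.119], TCP at [0.209, -0.589, 0.231] pointing down, gripper open.
Joint ranges: [-3.01, 3.01], [-1.01, 2.22], [0.06, 2.58], [-1.02, 4.17], [0.09, 2.62], [-3.14, 3.14]. Speed limits (rad/s): [2.57, 2.57, 3.14, 3.14, 3.14, 3.14].

## Interface

Orientations are given as a unit quaternion [w, x, y, z].
In Python, from plant import state, grab_frame, camera_params, job_done, boxes_of gives the robot as it stands.
- The arm moves only by the tool step_arm, never from a script. Its argument "steps" is a list of rows, each a list of 4 numbers: the shift along the tool's x, y, z in mm, then the turn about the tool's z in degrees. A call has 1 to 8 rows; each row shifts and turns the pose as measured when the row begins, along the tool's axes as they then stand; what a row does not reach is not made up. A row lasts 1/10 s, in which the tool goes at most 50 mm and 8.59 degrees, less where a joint would pass 70% of its speed; a pose out of reach is approached as far as the arm can. A call is refused whole if a number of a shift passes 50 or a number of a turn 8.59, either way. A call with a gripper value outside its range is refused whole. "claw" is the opening in per cent of the stroke, from 0 (shut) to 100 (fully open), set as the call begins (left out, the last holds). The fingers move at their own pace and stop on an object; the grip force is fixed at half the most. Time passes only in rows, so rows that do not move let the fingers close. It gives the time, the measured TCP pose, the force and the opening at its end, in the units of the state.
- state(): the state, without advancing time (a new reading comes with each control period).
- grab_frame(name): name is "side" or "top" or "wrist"; returns (picture, depth): 384x512x3 uint8, red, green, blue; 384x512 float32, m along the optical axis (not along the pixel's ray), 0 where there is no reading.
- camera_params(name): a dict with "mtx" (3x3 intrinsics, pixels), "extrinsics" (4x4, takes a point from camera to world coordinates); the wrist camera has in their place "T_tool_cam" (4x4, takes a point from camera to tool coordinates, whose origin is the TCP and whose axes are the flange's). Camera axes: x right, y down, z forward; pixel columns grow to the right and rows downward; lengths in m; the calibration is good to about 2 mm. A picture is of the moment at which its call begins: read the wrist's pose just before it. camera_params takes no time and is no camera call.
- job_done(): hands the job in, once; it reports no verdict.
Trained networks look in the newest picture that a camera, given by its name, has taken for a name from the list of things; names that differ only in an ending like _2 or _b are one class to them, and where a whole thing is asked for, a point or a joint stands for the part that bears it (a point fixed in the world has none). Each returns a list of dicts, best first, with "p" (0 to 1); they miss things now and then, are a little off and sometimes report something else, mostly with a low value. They report only what shows in the picture. A call takes as long as a camera call.
- boxes_of(camera, label): "box" ([left, top, width, height] in pixels, round what is visible of it).
The state is a dict: "time": time; "joint_pos": joint angles; "joint_vel": joint speeds; "joint_efforts": joint torques, N m; "tool_pos": TCP position; "tool_rot": TCP orientation; "contact_force": force on the tool from outside, world axes, zero at the start; "ft_torque": the same for the moment, N m; "gripper_width": opening from 0.0 (shut) to 1.0 (fully open).
Only numpy, scipy, OpenCV 4.12 (cv2) and the standard library are available. Lean on these libraries where they do the work, as an engineer would, in place of code of your own. Each camera call takes 0.05 s, during which the arm holds its last target. There are 200 camera calls.

## Working session

There is one attempt and no reset: what is moved stays moved. The work goes in short steps, Python scripts to look and compute and a tool call to move; the robot and the scene stay as the last step left them, time stands still between calls to the robot, and variables do not carry over. Pictures are saved under pics/ and viewed, about 8 in all and at most 12, crops included, and the job is handed in when it is done.

Besides the shell and the picture viewer there is one more tool, called by a JSON object that holds its "op" and its "data". step_arm: Moves the arm, as the interface text tells. Its arguments: {"type":"object","properties":{"steps":{"type":"array"},"claw":{"type":"number"}},"required":["steps"]}

```bash
mkdir -p pics; ls
cat > h.py <<'E'
from plant import state, grab_frame, camera_params, job_done, boxes_of
import numpy as np, cv2
from scipy.spatial.transform import Rotation as R
def Ttool(s=None):
    s=s or state(); T=np.eye(4); q=s["tool_rot"]; T[:3,:3]=R.from_quat([q[1],q[2],q[3],q[0]]).as_matrix(); T[:3,3]=s["tool_pos"]; return T
def cloud(name):
    T0=Ttool() ; im,d=grab_frame(name); c=camera_params(name); K=np.array(c["mtx"])
    E=np.array(c["extrinsics"]) if "extrinsics" in c else T0@np.array(c["T_tool_cam"])
    v,u=np.mgrid[:384,:512]; P=np.stack([(u-K[0,2])/K[0,0]*d,(v-K[1,2])/K[1,1]*d,d],-1)@E[:3,:3].T+E[:3,3]
    P[d==0]=np.nan
    return im,P
def save(im,f): cv2.imwrite("pics/"+f,cv2.cvtColor(im,cv2.COLOR_RGB2BGR))
E
python3 - <<'E'
from h import *
ims=[]
for n in ("top","side"):
    im,P=cloud(n); np.save(n+".npy",P)
    for l in ("bracket","wrench","bolt_head"):
        for b in boxes_of(n,l)[:3]:
            x,y,w,h=map(int,b["box"]); q=P[y:y+h,x:x+w].reshape(-1,3); print(n,l,round(b["p"],2),b["box"],np.nanmedian(q,0).round(3))
    ims.append(im)
for i,n in enumerate(("top","side")): save(ims[i],n+"0.png")
print(state()["time"],Ttool().round(3))
E
```

```text
pics
top bracket 0.6 [281.0, 133.0, 77.7, 86.4] [ 0.642 -0.191  0.001]
top wrench 0.58 [279.0, 204.8, 67.7, 12.7] [ 0.531 -0.164  0.01 ]
top wrench 0.54 [336.3, 194.0, 7.1, 7.2] [ 0.567 -0.233  0.126]
side bracket 0.62 [215.3, 123.7, 76.0, 70.3] [ 0.638 -0.213  0.009]
side wrench 0.69 [276.6, 134.7, 10.4, 58.2] [ 0.533 -0.187  0.028]
side bolt_head 0.48 [216.8, 125.0, 74.1, 67.8] [ 0.637 -0.212  0.01 ]
0.4 [[ 0.942  0.335 -0.     0.209]
 [ 0.335 -0.942  0.    -0.589]
 [ 0.    -0.    -1.     0.231]
 [ 0.     0.     0.     1.   ]]
```

Run:
```python
import cv2
a=cv2.imread("pics/top0.png"); b=cv2.imread("pics/side0.png")
cv2.imwrite("pics/m.png",cv2.resize(cv2.vconcat([a[60:300,150:450],b[60:300,120:420]]),None,fx=1.25,fy=1.25))
A=cv2.resize(cv2.hconcat([a[60:300,150:450],b[60:300,120:420]]),(800,320));B=cv2.resize(cv2.hconcat([a,b]),(800,280))
cv2.imwrite("pics/m.png",cv2.vconcat([A,B]))
```

```text
(no output)
```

View pics/m.png

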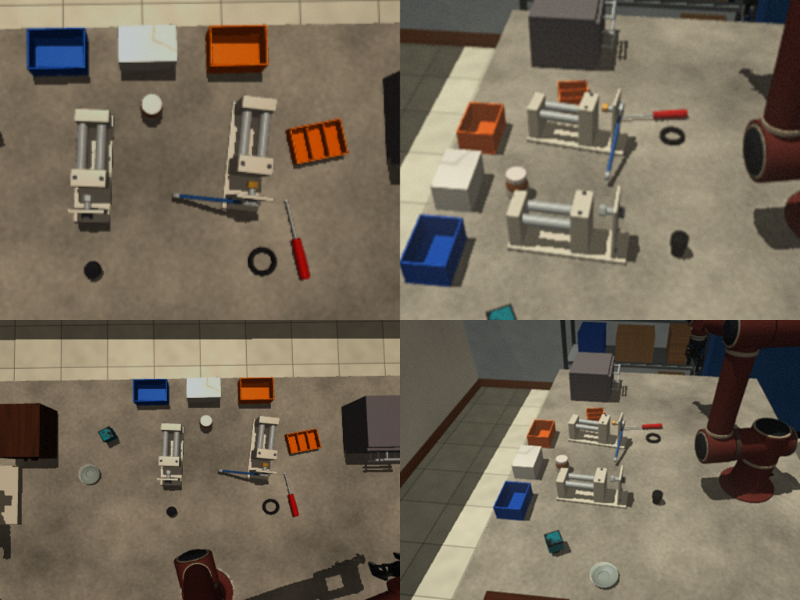

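The combined picture shows the wrench bracket on the right of the top view (about px 320,175), with its handle drooping toward image left (+y). The spare bracket is about 20 cm to the left. Next I fit the pose from depth.

Run:
```python
import numpy as np, cv2
for n in("top","side"):
    P=np.load(n+".npy").reshape(-1,3); m=(P[:,1]<-0.06)&(P[:,1]>-0.36)&(P[:,0]>0.45)&(P[:,0]<0.85)
    Q=P[m]
    for lo,hi in((.15,.175),(.128,.142),(.106,.118)):
        q=Q[(Q[:,2]>lo)&(Q[:,2]<hi)]
        if len(q)<4: print(n,lo,len(q)); continue
        print(n,lo,len(q),q.mean(0).round(4),"rect",cv2.minAreaRect(q[:,:2].astype(np.float32)*1000))
    im=cv2.imread(f"pics/{n}0.png").reshape(-1,3).astype(int)[m]
    b=(im[:,0]>im[:,2]*1.5)&(im[:,0]>70)
    q=Q[b]; q=q[np.isfinite(q).all(1)&(q[:,2]>.03)]; q=q[np.argsort(q[:,1])]
    print(n,"blue",len(q)); print(q[::max(1,len(q)//14)].round(3))
```

```text
top 0.15 75 [ 0.5334 -0.2253  0.1582] rect ((533.3408203125, -226.04310607910156), (76.06661224365234, 7.753910541534424), 82.56713104248047)
top 0.128 428 [ 0.5945 -0.2334  0.1339] rect ((570.993896484375, -231.43182373046875), (79.86343383789062, 111.90518188476562), 82.32417297363281)
top 0.106 299 [ 0.7171 -0.2457  0.1112] rect ((640.780029296875, -237.4380645751953), (79.61317443847656, 251.58224487304688), 81.13824462890625)
top blue 89
[[ 0.528 -0.186  0.107]
 [ 0.528 -0.178  0.102]
 [ 0.532 -0.17   0.097]
 [ 0.526 -0.164  0.095]
 [ 0.529 -0.155  0.095]
 [ 0.532 -0.147  0.087]
 [ 0.532 -0.142  0.08 ]
 [ 0.535 -0.133  0.073]
 [ 0.532 -0.124  0.071]
 [ 0.532 -0.118  0.067]
 [ 0.533 -0.112  0.065]
 [ 0.539 -0.104  0.06 ]
 [ 0.539 -0.095  0.053]
 [ 0.536 -0.086  0.047]
 [ 0.54  -0.079  0.046]]
side 0.15 44 [ 0.5347 -0.2201  0.1583] rect ((535.1795654296875, -223.4009552001953), (83.95065307617188, 9.087623596191406), 83.7911148071289)
side 0.128 229 [ 0.5885 -0.2265  0.1344] rect ((572.192626953125, -228.96835327148438), (84.80995178222656, 112.14102935791016), 81.31454467773438)
side 0.106 204 [ 0.6792 -0.2309  0.1119] rect ((642.2897338867188, -235.1660614013672), (86.39962005615234, 252.04949951171875), 79.87079620361328)
side blue 87
[[ 0.527 -0.187  0.104]
 [ 0.526 -0.176  0.095]
 [ 0.532 -0.17   0.095]
 [ 0.528 -0.162  0.093]
 [ 0.528 -0.155  0.094]
 [ 0.527 -0.15   0.09 ]
 [ 0.533 -0.14   0.075]
 [ 0.536 -0.135  0.079]
 [ 0.532 -0.125  0.074]
 [ 0.534 -0.117  0.067]
 [ 0.537 -0.106  0.063]
 [ 0.54  -0.101  0.058]
 [ 0.542 -0.09   0.045]
 [ 0.538 -0.083  0.047]
 [ 0.544 -0.078  0.042]]
```

```bash
cat >> h.py <<'E'
yaw=np.deg2rad(-7.5); O=np.array([0.5622,-0.2293,0])
def B(p,O=O,yaw=yaw): c,s=np.cos(yaw),np.sin(yaw); return O+np.array([[c,-s,0],[s,c,0],[0,0,1]])@np.asarray(p,float)
def plan(wps,maxs=45,T=None):
    """wps: (xyz TCP, tool-y world azimuth deg, nrows or 0)"""
    T=Ttool() if T is None else T.copy()
    for p,az,n in wps:
        p=np.asarray(p,float); d=p-T[:3,3]; a0=np.arctan2(T[1,1],T[0,1]); da=(np.radians(az)-a0+np.pi)%(2*np.pi)-np.pi
        n=n or max(1,int(np.ceil(max(np.linalg.norm(d)*1000/maxs,abs(np.degrees(da))/8.5))))
        print("->",p.round(3),n)
        for i in range(n):
            r=T[:3,:3].T@(p-T[:3,3])/(n-i); a0=np.arctan2(T[1,1],T[0,1]); da=((np.radians(az)-a0+np.pi)%(2*np.pi)-np.pi)/(n-i)
            row=[*(r*1000).round(0),round(-np.degrees(da),1)]; print([int(x) for x in row[:3]]+[float(row[3])],end=",")
            T[:3,3]+=T[:3,:3]@(np.array(row[:3])/1000); T[:3,:3]=T[:3,:3]@R.from_euler("z",row[3],degrees=True).as_matrix()
        print()
    return T
E
python3 - <<'E'
from h import *
P=np.load("top.npy").reshape(-1,3); m=(P[:,1]>-0.07)&(P[:,1]<.3)&(P[:,0]>0.4)&(P[:,0]<0.85)&(P[:,2]>.05)
Q=P[m];print("spare min y",np.nanmin(Q[Q[:,2]>.06][:,1]),)
for lo,hi in((.15,.175),(.1,.142)):
    q=Q[(Q[:,2]>lo)&(Q[:,2]<hi)]; print(len(q),q.min(0),q.max(0))
plan([(B([-.042,.1316,.20]),-7.5,0)])
print(B([-.042,.1316,.029]))
E
```

```text
spare min y -0.03129254765940868
75 [0.50471151 0.10574446 0.15281579] [0.51479678 0.18170746 0.16454152]
757 [0.49189495 0.09400061 0.1000269 ] [0.74311654 0.17901915 0.14063503]
-> [ 0.538 -0.093  0.2  ] 14
[34, -25, 2, -4.5],[36, -23, 2, -4.5],[38, -20, 2, -4.5],[39, -17, 2, -4.5],[40, -14, 2, -4.5],[41, -11, 2, -4.5],[42, -7, 2, -4.5],[42, -4, 2, -4.5],[42, -1, 3, -4.5],[42, 3, 2, -4.5],[42, 6, 3, -4.5],[42, 9, 2, -4.5],[40, 13, 3, -4.5],[40, 16, 2, -4.4],
[ 0.53773656 -0.09334376  0.029     ]
```

{"op": "step_arm", "data": {"steps": [[34, -25, 2, -4.5], [36, -23, 2, -4.5], [38, -20, 2, -4.5], [39, -17, 2, -4.5], [40, -14, 2, -4.5], [41, -11, 2, -4.5], [42, -7, 2, -4.5]], "claw": 100}}

```text
time: 1.1
tool_pos: [0.3745, -0.3353, 0.2169]
tool_rot: [0.002, 0.9, 0.437, -0.0]
contact_force: [-0.2, -0.3, 0.5]
gripper_width: 0.999
```

Run:
```python
from h import *
plan([(B([-.042,.1316,.20]),-7.5,0)])
```

```text
-> [ 0.538 -0.093  0.2  ] 7
[42, -3, 2, -4.4],[42, 0, 2, -4.4],[41, 3, 2, -4.4],[41, 7, 3, -4.4],[41, 10, 2, -4.4],[40, 12, 3, -4.4],[38, 16, 2, -4.3],
```

{"op": "step_arm", "data": {"steps": [[42, -3, 2, -4.4], [42, 0, 2, -4.4], [41, 3, 2, -4.4], [41, 7, 3, -4.4], [41, 10, 2, -4.4], [40, 12, 3, -4.4], [38, 16, 2, -4.3], [0, 0, 0, 0]]}}

```text
time: 1.9
tool_pos: [0.5427, -0.0768, 0.2018]
tool_rot: [0.004, 0.742, 0.67, 0.001]
contact_force: [-0.9, -0.1, 0.0]
gripper_width: 0.999
```

Run:
```python
from h import *
im,P=cloud("wrist"); np.save("w1.npy",P); save(im,"w1.png")
print(state()["time"],Ttool().round(3), camera_params("wrist")["T_tool_cam"])
h=cv2.cvtColor(im,cv2.COLOR_RGB2HSV); b=(h[...,0]>100)&(h[...,0]<125)&(h[...,1]>120)&(h[...,2]>40)&np.isfinite(P[...,2])
q=P[b]; q=q[(q[:,2]>.02)]; q=q[np.argsort(q[:,1])]; print(len(q)); 
for c in np.array_split(q,10): print(np.median(c,0).round(4), len(c))
plan([(B([-.042,.1316,.029]),-7.5,0)])
```

```text
1.95 [[ 0.104  0.995  0.007  0.542]
 [ 0.995 -0.104 -0.006 -0.078]
 [-0.006  0.007 -1.     0.202]
 [ 0.     0.     0.     1.   ]] [[-1.47268535e-03 -9.56025971e-01 -2.93278320e-01  7.56749325e-02]
 [ 9.99998894e-01 -1.34664468e-03 -6.31674492e-04  1.07852652e-03]
 [ 2.08955531e-04 -2.93278926e-01  9.56026897e-01 -1.42238127e-01]
 [ 0.00000000e+00  0.00000000e+00  0.00000000e+00  1.00000000e+00]]
948
[ 0.5246 -0.1977  0.1109] 95
[ 0.5263 -0.1871  0.104 ] 95
[ 0.5276 -0.176   0.0968] 95
[ 0.5291 -0.1643  0.0891] 95
[ 0.5307 -0.1541  0.0821] 95
[ 0.532  -0.1418  0.0736] 95
[ 0.5337 -0.1298  0.0655] 95
[ 0.5355 -0.1153  0.0561] 95
[ 0.537  -0.1003  0.0463] 94
[ 0.5398 -0.085   0.036 ] 94
-> [ 0.538 -0.093  0.029] 4
[-4, -1, 43, 0.4],[-3, -1, 43, 0.4],[-4, -1, 43, 0.4],[-3, -1, 44, 0.3],
```

View pics/w1.png

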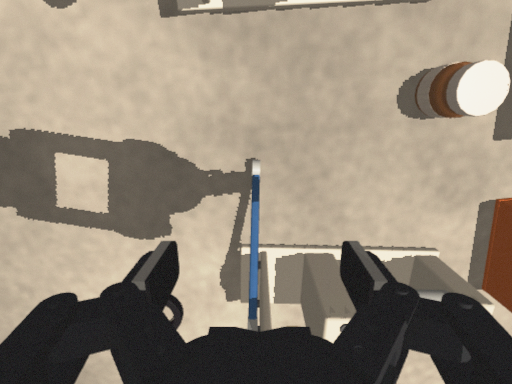

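The wrist picture shows the blue handle vertical between the open fingers (px 255,170-315). Its top end is at px 255,165, and the plate and block sit at the lower right. The spindle is at about -0.59, and the pose agrees with my fit.

Run:
```python
from h import *
plan([(B([-.042,.1205,.022]),-7.5,5)])
```

```text
-> [ 0.536 -0.104  0.022] 5
[-5, -1, 36, 0.3],[-5, -1, 36, 0.3],[-5, -1, 36, 0.3],[-5, 0, 36, 0.3],[-5, -1, 36, 0.3],
```

{"op": "step_arm", "data": {"steps": [[-5, -1, 36, 0.3], [-5, -1, 36, 0.3], [-5, -1, 36, 0.3], [-5, 0, 36, 0.3], [-5, -1, 36, 0.3], [0, 0, 0, 0]]}}

```text
time: 2.55
tool_pos: [0.5374, -0.1107, 0.0211]
tool_rot: [0.009, 0.754, 0.656, 0.002]
contact_force: [-0.6, 0.6, 0.0]
gripper_width: 0.997
```

{"op": "step_arm", "data": {"steps": [[0, 0, 0, 0], [0, 0, 0, 0], [0, 0, 0, 0], [0, 0, 0, 0], [0, 0, 0, 0], [0, 0, 0, 0], [0, 0, 0, 0], [0, 0, 0, 0]], "claw": 0}}

```text
time: 3.35
tool_pos: [0.5354, -0.1123, 0.0292]
tool_rot: [0.008, 0.754, 0.657, -0.002]
contact_force: [0.6, -1.5, -2.0]
gripper_width: 0.091
```

Run:
```python
from h import *
s=state();print(s)
```

```text
{'time': 3.35, 'joint_pos': array([-0.33737799,  0.07907517,  1.94757374, -0.01176067,  1.10341353,
       -0.19594358]), 'joint_vel': array([ 0.00161566, -0.00399166,  0.00226214, -0.0030532 ,  0.00044234,
       -0.00521271]), 'joint_efforts': array([  0.164834  , -36.67170167, -32.68272042,   0.1397117 ,
        -0.29971152,   0.29583259]), 'tool_pos': array([ 0.53541594, -0.11229524,  0.02917891]), 'tool_rot': array([ 0.00761679,  0.75356029,  0.65733244, -0.00171403]), 'contact_force': array([ 0.5968266 , -1.53887613, -1.97744943]), 'ft_torque': array([0.16092317, 0.32177439, 0.26099612]), 'gripper_width': 0.09054130117577781}
```

```bash
cat > swing.py <<'E'
from h import *
import sys
T=Ttool(); c,s=np.cos(yaw),np.sin(yaw)
d=T[:3,3]-O; yb=-s*d[0]+c*d[1]; xb=c*d[0]+s*d[1]; z=T[2,3]+.019-.12
a=np.arctan2(z,yb); r=np.hypot(z,yb); print("angle",a,"r",r,"xb",xb,state()["gripper_width"],state()["contact_force"])
n=int(sys.argv[1]); end=float(sys.argv[2])
plan([(B([-.042*.0+xb,.1336*np.cos(t),.12-.019+.1336*np.sin(t)]),-7.5,1) for t in np.linspace(a,end,n+1)[1:]])
E
python3 swing.py 14 0.74
```

```text
angle -0.5681529594689801 r 0.1334775742191611 xb -0.04182710255959585 0.09054130117577781 [ 0.5968266  -1.53887613 -1.97744943]
-> [ 0.536 -0.106  0.04 ] 1
[6, 0, -11, -0.3],
-> [ 0.537 -0.101  0.051] 1
[5, 0, -11, -0.0],
-> [ 0.537 -0.097  0.063] 1
[4, 0, -12, -0.0],
-> [ 0.538 -0.094  0.075] 1
[3, 0, -12, -0.0],
-> [ 0.538 -0.092  0.088] 1
[2, 1, -13, -0.0],
-> [ 0.538 -0.091  0.1  ] 1
[0, 0, -12, -0.0],
-> [ 0.538 -0.092  0.112] 1
[0, 0, -13, -0.0],
-> [ 0.538 -0.094  0.125] 1
[-2, 0, -12, -0.0],
-> [ 0.538 -0.096  0.137] 1
[-3, 0, -12, -0.0],
-> [ 0.537 -0.1    0.149] 1
[-4, 0, -12, -0.0],
-> [ 0.536 -0.105  0.16 ] 1
[-5, 0, -11, -0.0],
-> [ 0.536 -0.111  0.171] 1
[-7, 0, -11, -0.0],
-> [ 0.535 -0.118  0.181] 1
[-7, 0, -10, -0.0],
-> [ 0.534 -0.126  0.191] 1
[-8, 0, -10, -0.0],
```

{"op": "step_arm", "data": {"steps": [[6, 0, -11, 0], [5, 0, -11, 0], [4, 0, -12, 0], [3, 0, -12, 0], [2, 0, -13, 0]]}}

```text
time: 3.85
tool_pos: [0.5377, -0.0941, 0.0775]
tool_rot: [0.013, 0.754, 0.657, -0.001]
contact_force: [9.5, -4.3, -18.4]
gripper_width: 0.087
```

```bash
python3 swing.py 10 0.74 | grep -v '>'
```

```text
angle -0.17781384940189554 r 0.13297228102868278 xb -0.04193026625197421 0.08741890357486085 [  9.45957677  -4.27002333 -18.42827949]
[2, 0, -12, -0.3],
[0, 0, -12, 0.0],
[-1, 1, -13, 0.0],
[-2, 0, -12, 0.0],
[-3, 0, -12, 0.0],
[-4, 0, -11, 0.0],
[-5, 0, -11, 0.0],
[-6, 1, -11, 0.0],
[-7, 0, -10, 0.0],
[-8, 0, -9, 0.0],
```

{"op": "step_arm", "data": {"steps": [[2, 0, -12, 0], [0, 0, -12, 0], [-1, 0, -13, 0], [-2, 0, -12, 0], [-3, 0, -12, 0], [-4, 0, -11, 0]]}}

```text
time: 4.45
tool_pos: [0.5374, -0.0968, 0.1352]
tool_rot: [0.014, 0.754, 0.657, 0.006]
contact_force: [8.9, -0.7, -14.5]
gripper_width: 0.09
```

```bash
python3 swing.py 6 0.76 | grep -v '>'
```

```text
angle 0.2611013840829274 r 0.13262779816115522 xb -0.041892864354017914 0.08951545884619307 [  8.93562473  -0.67943311 -14.52465071]
[-2, 0, -11, -0.4],
[-5, 1, -10, 0.0],
[-5, 0, -10, 0.0],
[-6, 0, -9, 0.0],
[-6, 0, -9, 0.0],
[-8, 1, -9, 0.0],
```

{"op": "step_arm", "data": {"steps": [[-3, 0, -11, 0], [-5, 0, -10, 0], [-5, 0, -10, 0], [-6, 0, -9, 0], [-6, 0, -9, 0], [-8, 0, -9, 0], [-6, 0, -6, 0]]}}

```text
time: 5.15
tool_pos: [0.5343, -0.1207, 0.1824]
tool_rot: [0.004, 0.755, 0.655, 0.024]
contact_force: [6.9, 7.9, -6.0]
gripper_width: 0.081
```

```bash
python3 swing.py 3 0.80 | grep -v '>'
```

```text
angle 0.6636327411625282 r 0.13211949952953866 xb -0.041824277004288146 0.08126723574347557 [ 6.8567903   7.87620982 -6.02890678]
[-3, 0, -6, -0.6],
[-3, 0, -4, -0.0],
[-5, 1, -5, -0.0],
```

{"op": "step_arm", "data": {"steps": [[-4, 0, -6, 0], [-4, 0, -6, 0], [-4, 0, -5, 0], [-3, 0, -4, 0]]}}

```text
time: 5.55
tool_pos: [0.5329, -0.1311, 0.1946]
tool_rot: [0.0, 0.756, 0.654, 0.03]
contact_force: [5.6, -0.5, -9.2]
gripper_width: 0.085
```

```bash
python3 - <<'E'
from h import *
im,P=cloud("side"); save(cv2.resize(im[90:220,180:340],None,fx=4,fy=4),"s2.png")
h=cv2.cvtColor(im,cv2.COLOR_RGB2HSV); b=(h[...,0]>100)&(h[...,0]<125)&(h[...,1]>120)&(h[...,2]>40)&np.isfinite(P[...,2])
q=P[b]; q=q[(q[:,2]>.1)&(q[:,0]<.56)&(q[:,0]>.5)&(q[:,1]<-.05)&(q[:,1]>-.25)]; print(len(q), cv2.fitLine(q[:,1:].astype(np.float32),cv2.DIST_HUBER,0,.01,.01).ravel())
im,P=cloud("wrist"); save(im,"w2.png")
E
python3 swing.py 3 0.80 | grep -v '>'
```

```text
angle 0.7908495007287626 r 0.13231335646286108 xb -0.04180770436357309 0.08441694475895628 [ 5.11979425 -0.58929285 -6.42000121]
[1, 0, -1, -0.8],
[-1, 0, 0, -0.0],
[0, 0, -1, -0.0],Traceback (most recent call last):
  File "<stdin>", line 4, in <module>
cv2.error: OpenCV(4.12.0) /io/opencv/modules/imgproc/src/linefit.cpp:50: error: (-215:Assertion failed) count > 0 in function 'fitLine2D_wods'
```

View pics/s2.png

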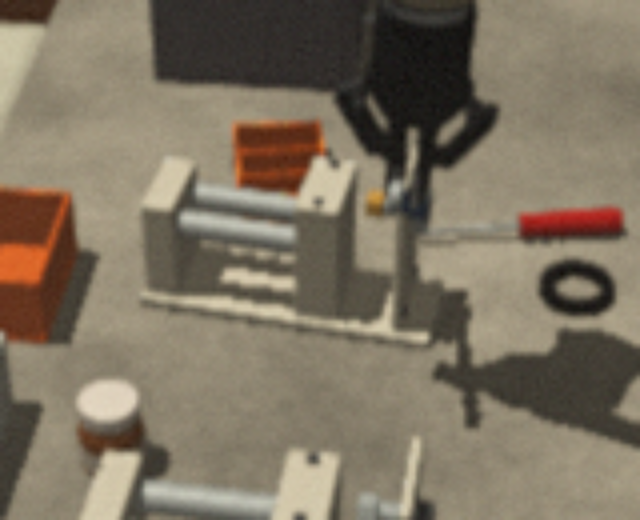

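The side crop shows the wrench up: its steel end is above the plate at about px 412,140, and the fingers hide the bar. The arm reports an angle of about 0.7, so it is at the stop. I'll release now and go straight up.

{"op": "step_arm", "data": {"steps": [[0, 0, 0, 0], [0, 0, 0, 0], [0, 0, 0, 0], [0, 0, -30, 0], [0, 0, -45, 0], [0, 0, -30, 0]], "claw": 75}}

```text
time: 6.2
tool_pos: [0.5263, -0.1346, 0.2997]
tool_rot: [-0.002, 0.756, 0.654, 0.028]
contact_force: [0.8, -0.3, -0.0]
gripper_width: 0.745
```

Run:
```python
from h import *
T=Ttool();print(T.round(3),state()["joint_pos"])
plan([(B([0,0,.265]),-97.5,0)])
```

```text
[[ 0.143  0.989  0.04   0.526]
 [ 0.989 -0.144  0.04  -0.135]
 [ 0.046  0.034 -0.998  0.3  ]
 [ 0.     0.     0.     1.   ]] [-0.41503455 -0.19423338  1.73540567  0.0531513   1.57973374 -0.26981264]
-> [ 0.562 -0.229  0.265] 11
[-8, 4, 3, 8.1],[-8, 6, 3, 8.1],[-7, 6, 3, 8.1],[-6, 7, 3, 8.1],[-4, 8, 3, 8.1],[-3, 9, 3, 8.1],[-2, 9, 3, 8.1],[-1, 9, 3, 8.1],[1, 9, 3, 8.2],[2, 9, 3, 8.1],[3, 9, 2, 8.2],
```

{"op": "step_arm", "data": {"steps": [[-8, 4, 3, 8.1], [-8, 6, 3, 8.1], [-7, 6, 3, 8.1], [-6, 7, 3, 8.1], [-4, 8, 3, 8.1], [-3, 9, 3, 8.1], [-2, 9, 3, 8.1], [-1, 9, 3, 8.1]]}}

```text
time: 7.0
tool_pos: [0.557, -0.2077, 0.2924]
tool_rot: [-0.009, 0.991, 0.126, 0.034]
contact_force: [0.3, 0.1, 0.0]
gripper_width: 0.748
```

{"op": "step_arm", "data": {"steps": [[1, 9, 3, 8.2], [2, 9, 3, 8.1], [3, 9, 2, 8.2]], "claw": 60}}

```text
time: 7.3
tool_pos: [0.5673, -0.2351, 0.2866]
tool_rot: [-0.016, 0.995, -0.096, 0.033]
contact_force: [0.1, 0.9, 0.2]
gripper_width: 0.6
```

```bash
cat > look.py <<'E'
from h import *
im,P=cloud("wrist"); np.save("w3.npy",P); save(im,"w3.png"); T=Ttool(); print(state()["time"]); print(T.round(3))
c,s=np.cos(yaw),np.sin(yaw); Q=(P-O)@np.array([[c,-s,0],[s,c,0],[0,0,1]])
h=cv2.cvtColor(im,cv2.COLOR_RGB2HSV); br=(h[...,0]>15)&(h[...,0]<32)&(h[...,1]>140)&(h[...,2]>60)&(abs(Q[...,0])<.03)&(abs(Q[...,1])<.03)
q=Q[br]; print("brass",len(q)); 
if len(q): print(q.min(0).round(4),q.max(0).round(4),np.median(q,0).round(4), np.argwhere(br).mean(0))
pl=(Q[...,2]>.154)&(Q[...,2]<.166)&(abs(Q[...,0])<.05)&(abs(Q[...,1])<.06); q=Q[pl]; print("plate top",len(q),np.percentile(q,[2,50,98],axis=0).round(4) if len(q) else 0)
bk=(Q[...,2]>.130)&(Q[...,2]<.14)&(Q[...,0]>.01)&(Q[...,0]<.08)&(abs(Q[...,1])<.06); q=Q[bk]; print("block",len(q),np.percentile(q,[2,50,98],axis=0).round(4) if len(q) else 0)
E
python3 look.py
```

```text
7.35
[[ 0.978 -0.196  0.069  0.567]
 [-0.198 -0.98   0.024 -0.236]
 [ 0.063 -0.037 -0.997  0.286]
 [ 0.     0.     0.     1.   ]]
brass 248
[-0.0052 -0.0112  0.1139] [0.0081 0.0094 0.1332] [ 0.0029 -0.0009  0.1289] [189.75403226 261.72983871]
plate top 799 [[-0.0438 -0.038   0.1543]
 [-0.028   0.0092  0.1594]
 [-0.024   0.0497  0.1644]]
block 2745 [[ 0.027  -0.0388  0.1325]
 [ 0.0466 -0.0012  0.1347]
 [ 0.0651  0.037   0.137 ]]
```

View pics/w3.png

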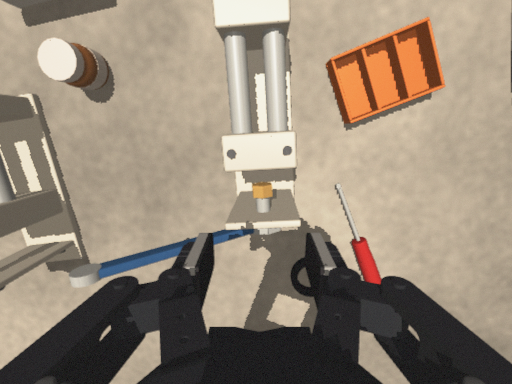

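The wrist picture shows the brass head at px 262,190 between plate and block, and the handle up at left with nothing on it. The head's centre is within 2 mm of the model. Descending.

Run:
```python
from h import *
plan([(B([.004,-.001,.215]),-97.5,3),(B([.004,-.001,.106]),-97.5,5)])
```

```text
-> [ 0.566 -0.231  0.215] 3
[-2, -1, 24, -1.3],[-2, -1, 24, -1.2],[-3, -1, 23, -1.3],
-> [ 0.566 -0.231  0.106] 5
[-1, 1, 22, 0.0],[-2, 1, 22, 0.0],[-1, 1, 22, 0.0],[-2, 0, 21, 0.0],[-1, 1, 22, 0.0],
```

{"op": "step_arm", "data": {"steps": [[-2, -1, 24, -1.3], [-2, -1, 24, -1.2], [-3, -1, 23, -1.3], [0, 0, 0, 0]]}}

```text
time: 7.75
tool_pos: [0.5675, -0.2313, 0.2174]
tool_rot: [-0.012, 0.997, -0.06, 0.037]
contact_force: [-0.3, 0.8, -0.2]
gripper_width: 0.598
```

Run:
```python
from h import *
print(Ttool().round(3))
plan([(B([.004,-.001,.165]),-97.5,3),(B([.004,-.001,.106]),-97.5,3)])
```

```text
[[ 0.99  -0.119  0.075  0.568]
 [-0.121 -0.992  0.02  -0.231]
 [ 0.072 -0.029 -0.997  0.217]
 [ 0.     0.     0.     1.   ]]
-> [ 0.566 -0.231  0.165] 3
[-2, 0, 17, 0.2],[-2, 1, 18, 0.2],[-1, 0, 17, 0.3],
-> [ 0.566 -0.231  0.106] 3
[-2, 1, 20, -0.0],[-1, 0, 19, -0.0],[-2, 1, 20, -0.0],
```

{"op": "step_arm", "data": {"steps": [[-2, 0, 17, 0.2], [-2, 1, 18, 0.2], [-1, 0, 17, 0.3], [-2, 1, 20, 0], [-1, 0, 19, 0], [-2, 1, 20, 0], [0, 0, 0, 0]]}}

```text
time: 8.45
tool_pos: [0.5701, -0.2327, 0.1089]
tool_rot: [-0.009, 0.997, -0.064, 0.043]
contact_force: [-0.7, -0.4, -0.4]
gripper_width: 0.599
```

Run:
```python
from h import *
T=Ttool();print(T.round(4)); g=T@[0,0,-.019,1]
c,s=np.cos(yaw),np.sin(yaw); print("grasp in bracket",((g[:3]-O)@np.array([[c,-s,0],[s,c,0],[0,0,1]])).round(4))
```

```text
[[ 0.9881 -0.1269  0.0869  0.5701]
 [-0.1285 -0.9916  0.0128 -0.2327]
 [ 0.0846 -0.0239 -0.9961  0.1089]
 [ 0.      0.      0.      1.    ]]
grasp in bracket [ 0.0067 -0.0028  0.1278]
```

{"op": "step_arm", "data": {"steps": [[-3, 0, 6, 0], [0, 0, 0, 0]]}}

```text
time: 8.65
tool_pos: [0.5686, -0.2327, 0.1042]
tool_rot: [-0.009, 0.997, -0.064, 0.044]
contact_force: [-0.8, -0.4, -0.0]
gripper_width: 0.6
```

{"op": "step_arm", "data": {"steps": [[0, 0, 0, 0], [0, 0, 0, 0], [0, 0, 0, 0], [0, 0, 0, 0], [0, 0, 0, 0], [0, 0, 0, 0], [0, 0, 0, 0], [0, 0, 0, 0]], "claw": 0}}

```text
time: 9.45
tool_pos: [0.5698, -0.2314, 0.1069]
tool_rot: [-0.01, 0.997, -0.064, 0.046]
contact_force: [-0.3, 2.2, -2.7]
gripper_width: 0.24
```

```bash
cat > chk.py <<'E'
from h import *
import sys
s=state();T=Ttool();print(s["time"],s["gripper_width"]*85,s["contact_force"].round(1),s["ft_torque"].round(2),T[:3,2].round(3)); g=T@[0,0,-.019,1]
c,sn=np.cos(yaw),np.sin(yaw); print("grasp in bracket",((g[:3]-O)@np.array([[c,-sn,0],[sn,c,0],[0,0,1]])).round(4))
im,P=cloud("wrist"); save(im,sys.argv[1]+"w.png"); ia=im
ims,_=cloud("side"); save(cv2.hconcat([cv2.resize(im,(400,300)),cv2.resize(ims[90:210,180:340],(400,300))]),sys.argv[1]+".png")
for n in("wrist","top","side"):
    im,P=cloud(n); h=cv2.cvtColor(im,cv2.COLOR_RGB2HSV); Q=(P-O)@np.array([[c,-sn,0],[sn,c,0],[0,0,1]])
    b=(h[...,0]>98)&(h[...,0]<125)&(h[...,1]>110)&(h[...,2]>40)&(abs(Q[...,0]+.042)<.015)&(Q[...,1]>.03)&(Q[...,1]<.2)
    q=Q[b]
    if len(q)>8: v=cv2.fitLine(q[:,1:].astype(np.float32),cv2.DIST_HUBER,0,.01,.01).ravel(); print(n,len(q),"spindle",np.arctan(v[1]/v[0]))
E
python3 chk.py c1
```

```text
9.45 20.3907263698185 [-0.3  2.2 -2.7] [0.2  0.05 0.02] [ 0.093  0.014 -0.996]
grasp in bracket [ 0.0061 -0.0016  0.1258]
wrist 135 spindle 1.1255012
top 87 spindle 0.54923433
```

View pics/c1.png

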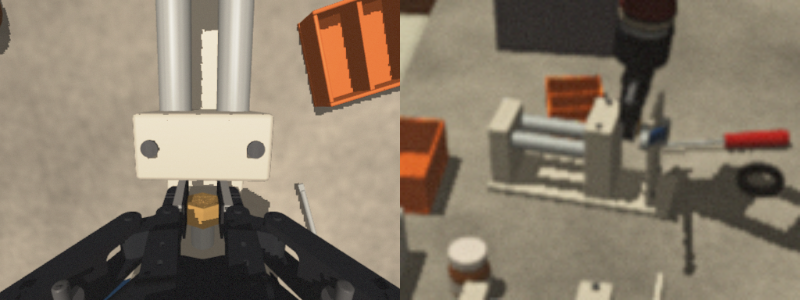

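The fingers hold the brass head (px 203,208 in the left half). The handle is up and clear of the gripper. I'll wait a little to confirm it stands still.

{"op": "step_arm", "data": {"steps": [[0, 0, 0, 0], [0, 0, 0, 0], [0, 0, 0, 0], [0, 0, 0, 0], [0, 0, 0, 0], [0, 0, 0, 0], [0, 0, 0, 0], [0, 0, 0, 0]]}}

```text
time: 10.5
tool_pos: [0.5698, -0.2314, 0.1069]
tool_rot: [-0.01, 0.997, -0.064, 0.046]
contact_force: [0.4, 1.2, -1.3]
gripper_width: 0.241
```

{"op": "step_arm", "data": {"steps": [[0, 0, 0, 0], [0, 0, 0, 0], [0, 0, 0, 0], [0, 0, 0, 0], [0, 0, 0, 0], [0, 0, 0, 0], [0, 0, 0, 0], [0, 0, 0, 0]]}}

```text
time: 11.3
tool_pos: [0.5698, -0.2314, 0.1069]
tool_rot: [-0.01, 0.997, -0.064, 0.046]
contact_force: [0.8, 1.9, -2.0]
gripper_width: 0.241
```

```bash
python3 chk.py c2
python3 - <<'E'
import cv2
a=cv2.imread("pics/c1w.png"); b=cv2.imread("pics/c2w.png"); print(cv2.absdiff(a,b).mean())
cv2.imwrite("pics/d.png",cv2.resize(cv2.vconcat([a[230:,60:400],b[230:,60:400]]),None,fx=1.8,fy=1.8))
E
```

```text
11.3 20.489585477129836 [ 0.8  1.9 -2. ] [0.16 0.07 0.06] [ 0.093  0.014 -0.996]
grasp in bracket [ 0.0061 -0.0015  0.1258]
wrist 134 spindle 1.1014338
top 87 spindle 0.54895496
1.9711998833550348
```

View pics/d.png

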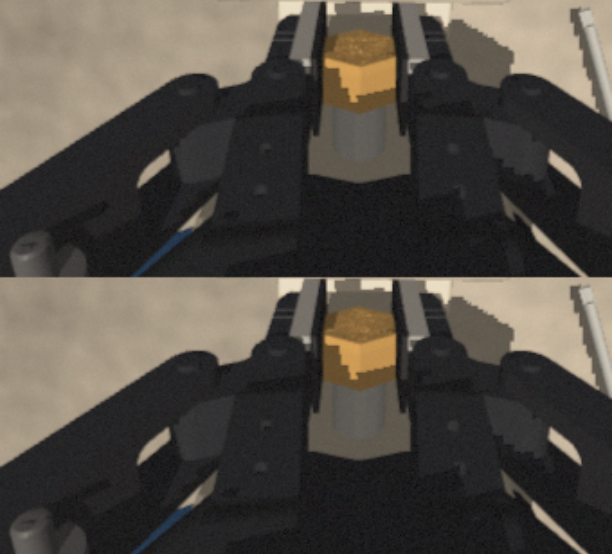

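```bash
python3 -c "
from h import *
print(job_done()); s=state(); print(s['time'],s['gripper_width'],s['contact_force'])"
```

```text
the job is handed in; nothing more can be done
None
the job is handed in; nothing more can be done
```

I swung the wrench up to its upper stop and let go. Then I reached into the gap from above, gripped the brass bolt head, and handed in the job at about 11.4 s while still holding it. The hand-in returned no verdict, so the result below rests on my own checks.

- **Upper stop:** this was inferred, not measured directly. The arm's path gave about 0.7 rad or slightly more. The side picture showed the handle raised, but a colour fit of the handle angle found no usable pixels.
- **Grip on the head:** the fingers stopped at about 20.5 mm on the 22 mm flats, and the grip point was within about 6 mm of the head's centre.
- **Bolt standing still:** the top camera gave the wrench angle as 0.549 rad at two readings about 1.9 s apart, well above level. The wrist camera's angle readings (1.13 and 1.10) disagreed, but it saw only a sliver of the handle, so I ignored them.
- **Nothing touching the wrench:** I have no direct reading of this. I worked out roughly 20 mm clearance between the gripper's body and the handle, and the force on the tool stayed at or below about 3.5 N.
- **Tool tilt:** the tool ended about 5° off vertical, left over from the swing. It did not affect the grip.
- **Other things on the bench:** the arm's path kept clear of the spare bracket and the loose items. I did not measure whether any of them moved.

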